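One cover plug from the dispenser onto the grey felt pad

TASK

Press the plunger of the wooden plug dispenser all the way down once, so that it ejects a single dark wooden cover plug onto the bench, and let the plunger come back up. Then nudge that plug aside with the fingertips, sliding it along the bench until it lies flat and wholly on the square grey felt pad (not the round one), ready for gluing. Do not pick anything up, leave the other plugs in the dispenser, and do not disturb the other things on the bench.

Things in the scene. Friction and masses are not known exactly. Their poses are not given: they have to be found in the camera images.
- dispenser: Fixed plywood dispenser, 149 mm long (x -125 to +25), 49 mm wide. Origin on the bench under the centre of its upright magazine (49 x 49 mm, 58 mm tall, open top, clear front) holding four stacked plugs. +x points out of the outlet. Rear housing 50 mm tall, the plunger on it at x = -70 mm, y = 0. Each full press ejects the lowest plug; after release the next one drops down, so a second press would eject another
- outlet (a point): Middle of the outlet at bench level in the magazine's front face (dispenser x = +25 mm): a gap 39 mm wide, 17 mm high. An aluminium pusher (30 mm wide, 13 mm high) slides the plug straight out along dispenser +x onto the bench, its centre ending about 55 mm from here (further if pressed fast). The pusher then reaches 36 mm out and draws back in as the plunger is released
- plunger (a joint): Plunger travel in m: 0 = up, 0.030 = all the way down. Moves straight down against a spring: about 2.6 N at the start, 6.5 N fully down (a little more while moving); returns by itself
- plunger_top (a point): Centre of the top face of the plunger's round black cap, 36 mm across and 10 mm thick, on a thin steel stem; 95 mm above the bench when up, 65 mm when fully down. It moves with the plunger
- square_pad: Square grey felt pad 90 x 90 mm, lying on the bench beside the outlet on one side or the other. Paper-thin (under 1 mm): a plug slides onto it without a step. Origin at its centre, x and y axes parallel to its sides
- round_pad: Round grey felt pad, 90 mm across, paper-thin, on the other side of the outlet; not the place for the plug. Origin at its centre
- plug1: The lowest of four alike dark wooden cover plugs, the one that is ejected: a disc 36 mm across and 14 mm thick, about 14 g, lying flat. Origin at the centre of its underside (height 0 on the bench)
- plug2: Second plug from the bottom, same size, stays in the magazine. Origin at the centre of its underside
- plug3: Third plug from the bottom, same size, stays in the magazine. Origin as above
- plug4: Top plug, same size, stays in the magazine. Origin as above
- offcut: Bystander: loose wooden offcut 60 x 35 x 22 mm; origin at the centre of its underside
- screwdriver: Bystander: screwdriver with red handle, 180 mm long, lying along its x axis; at most 35 mm high
- glue: Bystander: white glue bottle standing, 54 mm across, 110 mm tall; origin at the centre of its underside
- gauge: Bystander: wooden marking gauge lying along its y axis, 170 mm long, 60 mm wide, 62 mm high; origin below its middle
- chisel: Bystander: chisel with wooden handle lying along its x axis, 215 mm long, 28 mm high; origin near its middle
- panel: Bystander: wooden workpiece 130 x 90 x 22 mm; origin at the centre of its underside
- knob_blank: Bystander: turned wooden knob standing, 40 mm across, 50 mm tall; origin at the centre of its underside
There are look-alikes about, which are no part of the job. Several things look just like the dispenser: the one meant starts nearest to the robot's base. What is shaped like the plug4 but orange is not meant.

How it is judged:
By the outcome, as a careful person would: the job done as asked, in the order asked, and still so for the second after the job is handed in, with the robot touching nothing.
It also fails if it takes over 48 s, if anything falls off the work surface, if the arm or the gripper's body presses on something with over 40 N, if the wrist force passes 120 N, or if a joint passes its speed limit or range.

ROBOT

A 6-joint arm with a two-finger parallel gripper is mounted at the origin on the work surface. World frame = base frame: x ahead of the robot, y to its left, z up, the work surface at z = 0. Lengths are in mm, angles in rad, forces in N, time in s.
With the tool pointing down it reaches from about 300 to 775 mm from the base axis. Payload 14.6 kg.
Tool frame: the origin (TCP) lies at the very end of the fingers, on their centre line; the grasp point (between the pads) lies 19 mm behind it; z points along the fingers, y is the line along which they close (so a half turn about z gives the same grasp; the last joint's range is limited). The gripper opens to 94 mm and grips with 3 to 60 N. Pads are 16 mm wide; open, the fingers measure 119 mm over their backs; the gripper's body (75 mm by 177 mm) begins 78 mm behind the grasp point.
Start: joints at [-1.221, 0.3, 1.521, -0, 1.321, -0.067], TCP at [222.652, -502.907, 205.446] pointing down, gripper open.
Joint ranges: [-3.03, 3.03], [-0.79, 2.21], [0.23, 2.52], [-1.04, 4.18], [0, 3.07], [-2.55, 2.55]. Speed limits (rad/s): [2.22, 2.22, 2.57, 3.14, 3.14, 3.14].

INTERFACE

Orientations are given as [roll, pitch, yaw] about the fixed x, y, z axes, in that order (R = Rz(yaw) Ry(pitch) Rx(roll)).
In Python, from cell import manip, camera, get_calibration gives the robot as it stands. The module is installed in compiled form; this text tells all that it offers.
- The arm moves only by the tool jog_arm, never from a script. Its argument "plan" is one flat list of numbers, 6 for each row, row after row: the shift along the world's x, y, z in m, then the turn, a rotation vector about the world's x, y, z in degrees. A call has 1 to 20 rows; each row is the pose to reach, as a shift and turn from the pose commanded when the call began; what a row does not reach only later rows make up. A row lasts 1/10 s, in which the tool goes at most 50 mm and 8.59 degrees, less where a joint would pass 70% of its speed; a pose out of reach is approached as far as the arm can. A call with a gripper value outside its range is refused whole. "claw" is the finger opening in m, from 0 to 0.094, set as the call begins (left out, the last holds). The fingers move at their own pace and stop on an object; "force" is the grip in N (left out, the last holds). Time passes only in rows, so rows that repeat a pose let the fingers close. It gives the time, the measured TCP pose, the force, the opening and the grip force at its end, in the units of the state.
- manip.read_state(): the state, without advancing time (a new reading comes with each control period).
- camera(name): name is "scene" or "top" or "wrist"; returns (picture, depth): 400x640x3 uint8, red, green, blue; 400x640 float32, mm along the optical axis (not along the pixel's ray), 0 where there is no reading.
- get_calibration(name): a dict with "fx", "fy", "cx", "cy" (pixels), "k1" (the pictures are not rectified: a ray, as slopes to the right and down, at radius r is drawn at 1 + k1 r^2 times it, then the intrinsics apply), "origin" and "attitude" of the camera in the world. Camera axes: x right, y down, z forward; pixel columns grow to the right and rows downward; lengths in mm; the calibration is good to about 2 mm. A picture is of the moment at which its call begins: read the wrist's pose just before it. get_calibration takes no time and is no camera call; for the wrist camera it gives the pose at the moment of the call.
- manip.sign_off(): hands the job in; it is judged then, once.
The state is a dict: "clock": time; "joints": joint angles; "qd": joint speeds; "effort": joint torques, N m; "eef_pos": TCP position; "eef_rot": TCP orientation; "wrist_force": force on the tool from outside, world axes, zero at the start; "moment": the same for the moment, N m; "finger_gap": finger opening in mm; "finger_force": force on a finger pad.
Only numpy, scipy, OpenCV 4.12 (cv2) and the standard library are available. Lean on these libraries where they do the work, as an engineer would, in place of code of your own. Each camera call takes 0.05 s, during which the arm holds its last target. There are 200 camera calls.

## Working session

There is one attempt and no reset: what is moved stays moved. The work goes in short steps, Python scripts to look and compute and a tool call to move; the robot and the scene stay as the last step left them, time stands still between calls to the robot, and variables do not carry over. Pictures are saved under pics/ and viewed, at most 10 in all, crops included, and the job is handed in when it is done.

Besides the shell and the picture viewer there is one more tool, called after "Request:" by a JSON object that holds its "name" and its "arguments", one argument or row to a line. jog_arm: Moves the arm, as the interface text tells. Its arguments: {"type":"object","properties":{"plan":{"type":"array"},"claw":{"type":"number"},"force":{"type":"number"}},"required":["plan"]}

```bash
mkdir -p pics
cat > h.py <<'E'
import numpy as np, cv2
from cell import manip, camera, get_calibration
from scipy.spatial.transform import Rotation as R
def rot(a):
    a=np.array(a,float)
    return a if a.shape==(3,3) else (R.from_quat(a).as_matrix() if a.size==4 else R.from_euler('xyz',a).as_matrix())
def rays(c,px):
    px=np.array(px,float).reshape(-1,2)
    d=np.c_[(px[:,0]-c['cx'])/c['fx'],(px[:,1]-c['cy'])/c['fy']]; u=d.copy()
    for _ in range(20): u=d/(1+c['k1']*(u**2).sum(1,keepdims=True))
    return np.c_[u,np.ones(len(u))]@rot(c['attitude']).T
def onz(c,px,z):
    r=rays(c,px); o=np.array(c['origin']); z=np.broadcast_to(z,len(r))
    return o+r*((z-o[2])/r[:,2])[:,None]
def proj(c,P):
    p=(np.array(P,float).reshape(-1,3)-np.array(c['origin']))@rot(c['attitude']); u=p[:,:2]/p[:,2:]
    u=u*(1+c['k1']*(u**2).sum(1,keepdims=True)); return u*[c['fx'],c['fy']]+[c['cx'],c['cy']]
E
python3 - <<'E'
from h import *
for n in ('top','scene'):
    c=get_calibration(n); print(n,c)
    p,d=camera(n); np.save(f'pics/{n}_d.npy',d); cv2.imwrite(f'pics/{n}0.png',p[:,:,::-1])
s=manip.read_state(); print(s['clock'],s['eef_pos'],s['eef_rot'])
E
```

```text
top {'fx': 451.360473690889, 'fy': 451.360473690889, 'cx': 318.57893351685266, 'cy': 198.6890832461056, 'k1': -0.06361109438735907, 'origin': array([ 348.65079192,  -32.71020382, 1355.4669967 ]), 'attitude': array([-2.97913005e+00,  1.92602862e-03, -1.59532281e+00])}
scene {'fx': 476.4369704755757, 'fy': 476.4369704755757, 'cx': 309.2751695088686, 'cy': 203.24709706120353, 'k1': -0.02053364022311009, 'origin': array([1345.80320639,  368.22486018,  860.33434126]), 'attitude': array([-2.28988696, -0.01387868,  2.04071362])}
0.1 [ 222.57346848 -502.69312219  204.94779174] [-3.14054384e+00 -1.75857298e-05  4.16856917e-01]
```

View pics/top0.png

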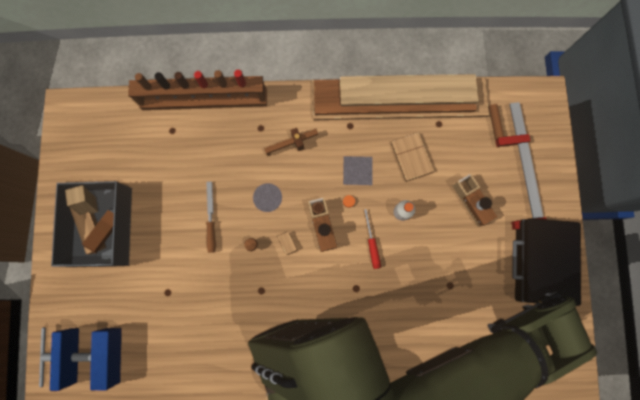

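View pics/scene0.png

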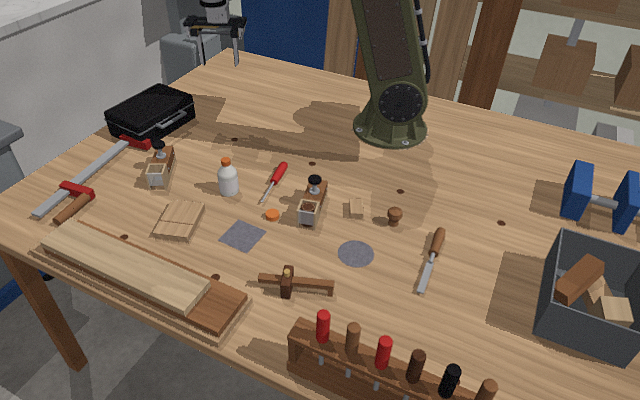

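Two dispensers are visible in the top view, at about (320,222) and (475,198). The one at (320,222) is nearer the base and sits between the pads. The square pad is at (357,170), the round one at (267,197), and the orange look-alike plug at (349,201). I'll confirm this in an enlarged crop.

Run:
```python
from h import *
i=cv2.imread('pics/top0.png')[130:280,235:435]
cv2.imwrite('pics/top_crop.png',cv2.resize(i,None,fx=4,fy=4,interpolation=cv2.INTER_CUBIC))
i=cv2.imread('pics/scene0.png')[150:290,200:400]
cv2.imwrite('pics/scene_crop.png',cv2.resize(i,None,fx=4,fy=4,interpolation=cv2.INTER_CUBIC))
c=get_calibration('top')
print(onz(c,[(320,220),(475,198)],50))
```

```text
[[ 499.72425603  -38.03594126   50.        ]
 [ 553.2130672  -497.19348112   50.        ]]
```

View pics/top_crop.png

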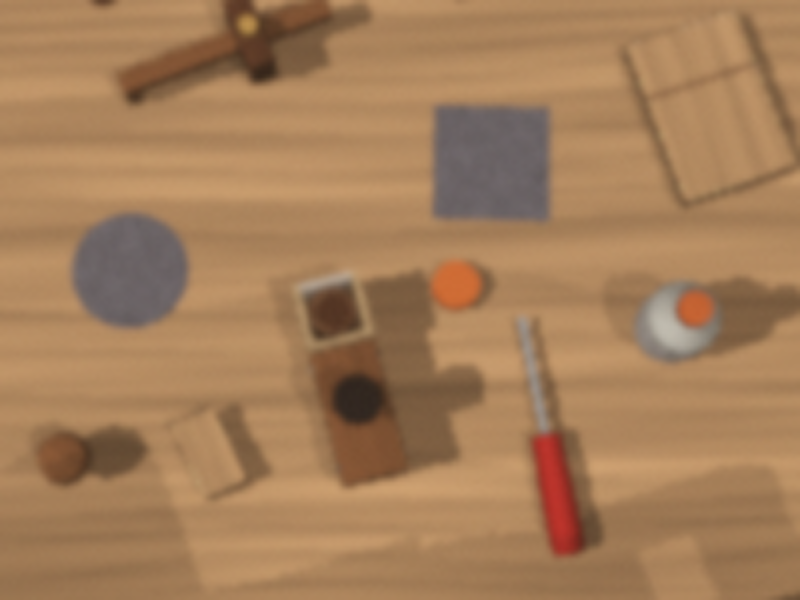

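View pics/scene_crop.png

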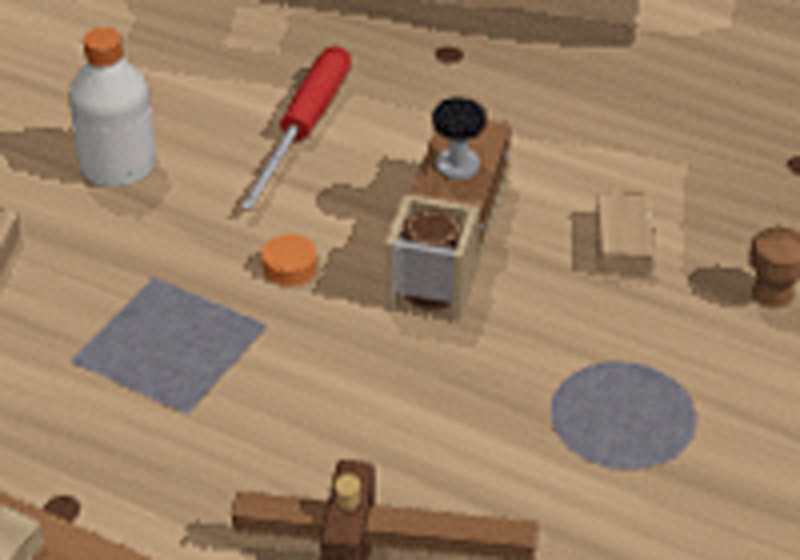

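The crop confirms it: cap centre at crop (358,398), magazine top corners at about (297,286), (350,272), (373,333) and (312,350), square pad corners (434,105) to (549,219), and orange plug (457,285). The outlet faces up in the picture (+x, away from the robot).

Run:
```python
from h import *
np.set_printoptions(precision=1,suppress=True)
c=get_calibration('top')
f=lambda p,z:onz(c,np.array(p)/4+[235-.375,130-.375],z)
cap=f([(358,398)],95); print('cap',cap)
mag=f([(297,286),(350,272),(373,333),(312,350)],58); print('mag',mag,mag.mean(0))
print('rear',f([(346,486),(408,468)],50))
pad=f([(434,105),(549,107),(549,219),(433,217)],0); print('pad',pad,pad.mean(0))
print('orange',f([(457,285)],14))
print('gauge',f([(125,90),(262,75),(328,12)],30))
print('screwtip',f([(523,318)],5),'panel',f([(625,48),(685,205)],22))
v=mag.mean(0)-cap[0]; print('yaw',np.degrees(np.arctan2(v[1],v[0])),np.hypot(*v[:2]))
# scene check
s=get_calibration('scene')
g=lambda p,z:onz(s,np.array(p)/4+[200-.375,150-.375],z)
print('scene cap',g([(459,117)],95),'orange',g([(290,248)],14),'pad',g([(155,280),(266,326),(185,412),(74,358)],0).mean(0))
print('scene magbottom front',g([(392,304),(461,317)],0),'top',g([(393,207),(465,212),(483,205),(405,197)],58))
```

```text
cap [[468.5 -48.8  95. ]]
mag [[554.8  -7.   58. ]
 [564.2 -45.8  58. ]
 [519.  -61.3  58. ]
 [507.7 -16.9  58. ]] [536.4 -32.8  58. ]
rear [[409.5 -39.   50. ]
 [421.3 -84.   50. ]]
pad [[ 703.1 -114.7    0. ]
 [ 699.4 -203.7    0. ]
 [ 611.2 -199.7    0. ]
 [ 614.9 -111.     0. ]] [ 657.1 -157.3    0. ]
orange [[ 559.6 -126.5   14. ]]
gauge [[712.9 120.8  30. ]
 [721.9  16.7  30. ]
 [770.4 -34.5  30. ]]
screwtip [[ 534.5 -176.1    5. ]] panel [[ 738.9 -261.3   22. ]
 [ 615.2 -300.4   22. ]]
yaw 13.25221665420982 69.74593710826767
scene cap [[469.8 -49.9  95. ]] orange [[ 554.2 -130.6   14. ]] pad [ 653.9 -161.     0. ]
scene magbottom front [[557.  -53.    0. ]
 [547.   -7.8  -0. ]] top [[530.7 -66.1  58. ]
 [513.5 -23.   58. ]
 [502.  -15.8  58. ]
 [518.4 -63.8  58. ]]
```

Estimates: cap at (469,-49), dispenser yaw about 13°, plug expected near (614,-15), pad centre (656,-159), orange plug at (558,-128) clear of the path. I'll move above the cap with the fingers closed, turning to the push yaw on the way.

Request:
{"name": "jog_arm", "arguments": {
  "plan": [0.246, 0.454, 0, 0, 0, 82, 0.246, 0.454, 0, 0, 0, 82, 0.246, 0.454, 0, 0, 0, 82, 0.246, 0.454, 0, 0, 0, 82, 0.246, 0.454, 0, 0, 0, 82, 0.246, 0.454, 0, 0, 0, 82, 0.246, 0.454, 0, 0, 0, 82, 0.246, 0.454, 0, 0, 0, 82, 0.246, 0.454, 0, 0, 0, 82, 0.246, 0.454, 0, 0, 0, 82, 0.246, 0.454, 0, 0, 0, 82, 0.246, 0.454, 0, 0, 0, 82, 0.246, 0.454, -0.04, 0, 0, 82, 0.246, 0.454, -0.08, 0, 0, 82, 0.246, 0.454, -0.095, 0, 0, 82, 0.246, 0.454, -0.095, 0, 0, 82, 0.246, 0.454, -0.095, 0, 0, 82],
  "claw": 0
}}

```text
clock: 1.8
eef_pos: [468.7, -49.7, 111.2]
eef_rot: [3.141, 0.0, 1.847]
wrist_force: [-0.2, 0.4, 1.0]
finger_gap: 0.3
finger_force: 0.0
```

Request:
{"name": "jog_arm", "arguments": {
  "plan": [0, 0, -0.008, 0, 0, 0, 0, 0, -0.014, 0, 0, 0, 0, 0, -0.017, 0, 0, 0, 0, 0, -0.02, 0, 0, 0, 0, 0, -0.023, 0, 0, 0, 0, 0, -0.026, 0, 0, 0, 0, 0, -0.029, 0, 0, 0, 0, 0, -0.032, 0, 0, 0, 0, 0, -0.035, 0, 0, 0, 0, 0, -0.038, 0, 0, 0, 0, 0, -0.041, 0, 0, 0, 0, 0, -0.043, 0, 0, 0, 0, 0, -0.045, 0, 0, 0, 0, 0, -0.046, 0, 0, 0, 0, 0, -0.047, 0, 0, 0, 0, 0, -0.047, 0, 0, 0, 0, 0, -0.047, 0, 0, 0, 0, 0, -0.047, 0, 0, 0]
}}

```text
clock: 3.6
eef_pos: [469.1, -49.1, 65.1]
eef_rot: [3.141, 0.001, 1.848]
wrist_force: [-8.6, -0.8, 24.0]
finger_gap: 0.8
finger_force: 12.3
```

The plunger bottomed out: 24 N at z = 65. I'll release it and look.

Request:
{"name": "jog_arm", "arguments": {
  "plan": [0, 0, 0.003, 0, 0, 0, 0, 0, 0.008, 0, 0, 0, 0, 0, 0.014, 0, 0, 0, 0, 0, 0.02, 0, 0, 0, 0, 0, 0.026, 0, 0, 0, 0, 0, 0.032, 0, 0, 0, 0, 0, 0.04, 0, 0, 0, 0, 0, 0.06, 0, 0, 0, 0, 0, 0.1, 0, 0, 0, 0, 0, 0.1, 0, 0, 0]
}}

```text
clock: 4.6
eef_pos: [470.4, -49.1, 168.0]
eef_rot: [3.136, 0.003, 1.848]
wrist_force: [-0.2, -0.7, -0.3]
finger_gap: 0.8
finger_force: 0.0
```

Run:
```python
from h import *
for n in ('top','scene'):
    p,d=camera(n); cv2.imwrite(f'pics/{n}1.png',p[:,:,::-1])
a=cv2.imread('pics/top1.png')[130:230,270:400]; b=cv2.imread('pics/scene1.png')[170:270,230:360]
f=lambda i:cv2.resize(i,None,fx=4,fy=4,interpolation=cv2.INTER_CUBIC)[:, :]
cv2.imwrite('pics/cmp1.png',cv2.resize(np.vstack([a,b]),None,fx=3,fy=3,interpolation=cv2.INTER_CUBIC))
```

```text
(no output)
```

View pics/cmp1.png

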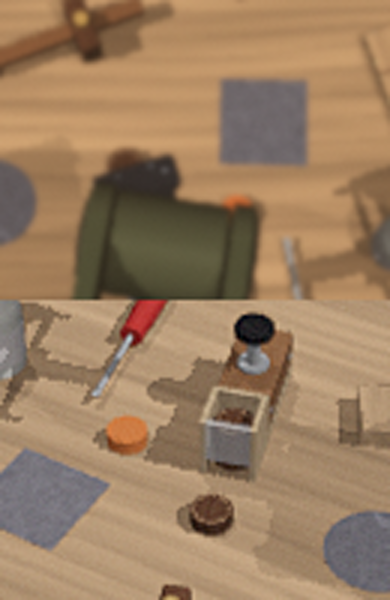

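The plug is out, with its top centre at about crop (212,509), i.e. scene pixel (300.3,239.3). The plunger is back up and the top view is partly blocked by the arm.

Run:
```python
from h import *
np.set_printoptions(precision=1,suppress=True)
s=get_calibration('scene')
f=lambda p,z:onz(s,(np.array(p)+.5)/3-.5+[230,170],z)
print('plug',f([(212,509-300)],14),'edges',f([(192,209),(233,209)],14))
print('orange',f([(127,428-300)],14),'pad',f([(29,150),(109,186),(49,249)],0))
```

```text
plug [[610.  -17.2  14. ]] edges [[617.7 -31.8  14. ]
 [602.   -1.8  14. ]]
orange [[ 556.8 -129.5   14. ]] pad [[ 608.5 -199.2    0. ]
 [ 614.5 -114.2    0. ]
 [ 700.  -120.    -0. ]]
```

Request:
{"name": "jog_arm", "arguments": {
  "plan": [0.124, 0.089, 0, 0, 0, 1.7, 0.124, 0.089, 0, 0, 0, 1.7, 0.124, 0.089, 0, 0, 0, 1.7, 0.124, 0.089, 0, 0, 0, 1.7, 0.124, 0.089, -0.04, 0, 0, 1.7, 0.124, 0.089, -0.08, 0, 0, 1.7, 0.124, 0.089, -0.12, 0, 0, 1.7, 0.124, 0.089, -0.14, 0, 0, 1.7, 0.124, 0.089, -0.15, 0, 0, 1.7, 0.124, 0.089, -0.155, 0, 0, 1.7, 0.124, 0.089, -0.157, 0, 0, 1.7, 0.124, 0.089, -0.157, 0, 0, 1.7, 0.124, 0.089, -0.157, 0, 0, 1.7],
  "claw": 0.022
}}

```text
clock: 6.0
eef_pos: [593.1, 40.1, 7.4]
eef_rot: [3.14, 0.0, 1.878]
wrist_force: [-0.3, -0.6, 0.3]
finger_gap: 22.0
finger_force: 0.0
```

Run:
```python
from h import *
p,d=camera('scene'); s=get_calibration('scene')
cv2.imwrite('pics/s2.png',cv2.resize(p[160:280,230:390,::-1],None,fx=4,fy=4,interpolation=cv2.INTER_CUBIC))
t=manip.read_state(); print(t['eef_pos'],t['finger_gap'],t['wrist_force'])
```

```text
[593.05790645  40.10423215   7.32754906] 21.998208225512624 [ 0.15318208 -0.68448888  0.76612459]
```

View pics/s2.png

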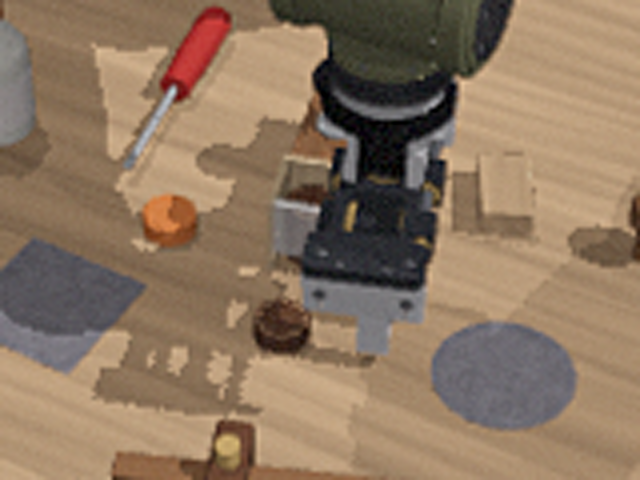

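The fingers are down behind the plug (plug at crop (282,328), fingertips at about (375,350)) and the path to the square pad is clear. I'll push part of the way.

Request:
{"name": "jog_arm", "arguments": {
  "plan": [0.0045, -0.0143, -0.003, 0, 0, 0, 0.0085, -0.0267, -0.003, 0, 0, 0, 0.0109, -0.0343, -0.003, 0, 0, 0, 0.0127, -0.04, -0.003, 0, 0, 0, 0.0148, -0.0467, -0.003, 0, 0, 0, 0.017, -0.0534, -0.003, 0, 0, 0, 0.0191, -0.06, -0.003, 0, 0, 0, 0.0212, -0.0667, -0.003, 0, 0, 0, 0.0233, -0.0734, -0.003, 0, 0, 0, 0.0255, -0.0801, -0.003, 0, 0, 0, 0.0276, -0.0867, -0.003, 0, 0, 0, 0.0297, -0.0934, -0.003, 0, 0, 0, 0.0318, -0.1001, -0.003, 0, 0, 0, 0.0339, -0.1067, -0.003, 0, 0, 0, 0.0358, -0.1125, -0.003, 0, 0, 0, 0.037, -0.1163, -0.003, 0, 0, 0, 0.037, -0.1163, -0.003, 0, 0, 0]
}}

```text
clock: 7.75
eef_pos: [629.7, -76.7, 3.4]
eef_rot: [3.142, 0.0, 1.877]
wrist_force: [0.2, 0.4, -1.1]
finger_gap: 22.2
finger_force: 0.0
```

Run:
```python
from h import *
p,d=camera('scene')
cv2.imwrite('pics/s3.png',cv2.resize(p[160:280,200:360,::-1],None,fx=4,fy=4,interpolation=cv2.INTER_CUBIC))
```

```text
(no output)
```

View pics/s3.png

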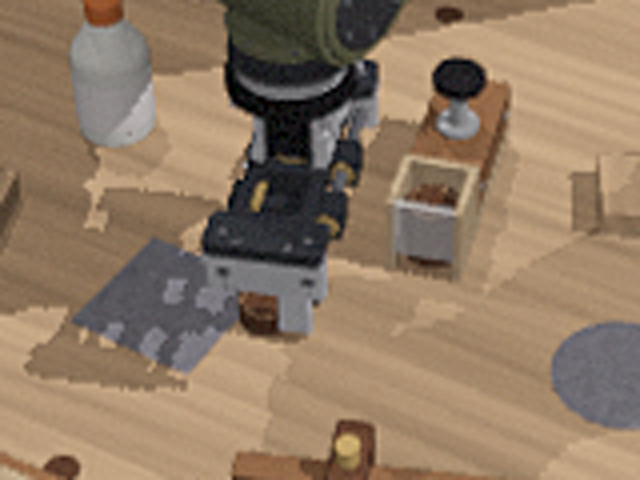

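The plug is nested between the fingertips at crop (258,312), just at the pad's edge. I'll finish the push, then back off and raise.

Request:
{"name": "jog_arm", "arguments": {
  "plan": [0.0015, -0.0048, 0, 0, 0, 0, 0.0036, -0.0114, 0, 0, 0, 0, 0.0058, -0.0181, 0, 0, 0, 0, 0.0079, -0.0248, 0, 0, 0, 0, 0.01, -0.0314, 0, 0, 0, 0, 0.0121, -0.0381, 0, 0, 0, 0, 0.0142, -0.0448, 0, 0, 0, 0, 0.0161, -0.0505, 0, 0, 0, 0, 0.0176, -0.0553, 0, 0, 0, 0, 0.0188, -0.0591, 0, 0, 0, 0, 0.0194, -0.061, 0, 0, 0, 0, 0.0194, -0.061, 0, 0, 0, 0, 0.0182, -0.0572, 0, 0, 0, 0, 0.0136, -0.0429, 0, 0, 0, 0, 0.006, -0.019, 0, 0, 0, 0, 0.006, -0.019, 0, 0, 0, 0]
}}

```text
clock: 9.4
eef_pos: [634.7, -91.8, 3.4]
eef_rot: [-3.141, -0.001, 1.88]
wrist_force: [-0.9, -0.7, -0.4]
finger_gap: 22.3
finger_force: 0.0
```

Request:
{"name": "jog_arm", "arguments": {
  "plan": [0, 0, 0.05, 0, 0, 0, 0, 0, 0.1, 0, 0, 0, 0, 0, 0.15, 0, 0, 0, 0, 0, 0.2, 0, 0, 0, 0, 0.05, 0.2, 0, 0, 0, 0, 0.1, 0.2, 0, 0, 0, 0, 0.15, 0.2, 0, 0, 0, 0, 0.2, 0.2, 0, 0, 0, 0, 0.2, 0.2, 0, 0, 0, 0, 0.2, 0.2, 0, 0, 0]
}}

```text
clock: 10.4
eef_pos: [635.3, 106.0, 203.4]
eef_rot: [-3.141, 0.0, 1.88]
wrist_force: [1.3, -0.3, 0.5]
finger_gap: 22.0
finger_force: 0.0
```

Run:
```python
from h import *
p,d=camera('top'); q,_=camera('scene')
a=cv2.resize(p[130:230,310:440,::-1],None,fx=3,fy=3,interpolation=cv2.INTER_CUBIC)
b=cv2.resize(q[170:270,200:330,::-1],None,fx=3,fy=3,interpolation=cv2.INTER_CUBIC)
cv2.imwrite('pics/f.png',np.hstack([a,b]))
```

```text
(no output)
```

View pics/f.png

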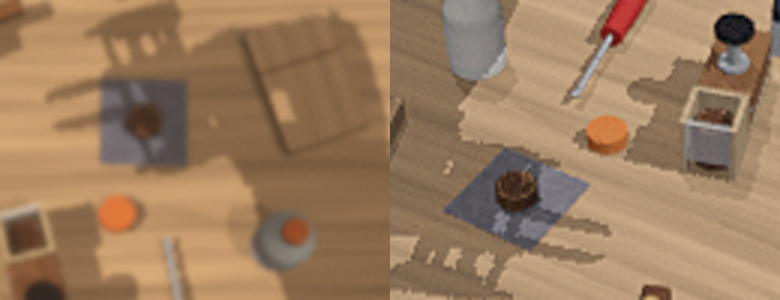

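Both views show the plug flat and centred on the square pad (top crop (144,121), scene crop (517,190)). The orange plug hasn't moved and the plunger is up.

```bash
python3 -c "
from cell import manip
print(manip.sign_off())"
```

```text
the job is handed in; nothing more can be done
None
```

The job is done and handed in at about 10.5 s: I pressed the plunger once, it came back up, and the ejected plug was slid along the bench to lie flat in the middle of the square felt pad, with nothing else in view moved.

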